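Hold a tube in the sawing V-block

ROBOT

A 6-joint arm with a two-finger parallel gripper is mounted at the origin on the work surface. World frame = base frame: x ahead of the robot, y to its left, z up, the work surface at z = 0. Lengths are in m, angles in rad, forces in N, time in s.
With the tool pointing down it reaches from about 0.275 to 0.775 m from the base axis. Payload 14.6 kg.
Tool frame: the origin (TCP) lies on the centre line of the jaws, within the pads' length; the fingertips stand 22 mm ahead of it and the grasp point (between the pads) lies 3 mm ahead of it; z points along the fingers, y is the direction in which the jaws open and shut (so a half turn about z gives the same grasp; the last joint's range is limited). The gripper opens to 85 mm and grips with 20 to 120 N. Pads are 22 mm wide; open, the fingers measure 114 mm over their backs; the gripper's body (76 mm by 85 mm) begins 54 mm behind the grasp point. The pads swing forward as they close: fully open they stand 13 mm farther back than shut.
Start: joints at [0.949, 0.263, -0.048, 1.259, 0, 1.415], TCP at [0.236, 0.469, 0.253] pointing down, gripper open.
Joint ranges: [-2.65, 2.65], [-0.89, 1.7], [-1.18, 1.37], [-2.13, 2.11], [-1.35, 1.29], [-3.14, 3.14]. Speed limits (rad/s): [1.89, 1.89, 2.57, 2.79, 3.14, 3.14].

INTERFACE

Orientations are given as a 3x3 rotation matrix whose columns are the frame's x, y, z axes.
In Python, from plant import r gives the robot as it stands.
- The arm moves only by the tool servo_tool, never from a script. Its argument "motion" is a list that holds one entry, the list of rows, each a list of 7 numbers: the turn, a rotation vector about the tool's x, y, z in rad, then the shift along the tool's x, y, z in mm, then the closure in counts, from 0 (fully open) to 255 (shut). A call has 1 to 12 rows; each row shifts and turns the commanded pose from where the row before left it, along the tool's axes as they then stand; what a row does not reach is not made up. A row lasts 1/8 s, in which the tool goes at most 62.5 mm and 10.7 degrees, less where a joint would pass 70% of its speed; a pose out of reach is approached as far as the arm can. A call is refused whole if a number of a shift passes 62.5 or a number of a turn 0.188, either way. A call with a gripper value outside its range is refused whole. The fingers move at their own pace and stop on an object; the grip force is fixed at half the most. Time passes only in rows, so rows that do not move let the fingers close. It gives the time, the measured TCP pose, the force and the opening at its end, in the units of the state.
- r.sense(): the state, without advancing time (a new reading comes with each control period).
- r.read_camera(name): name is "scene" or "top" or "wrist"; returns the picture (384x512x3 uint8, blue, green, red); there is no depth.
- r.get_calibration(name): a dict with "camera_matrix" (3x3 intrinsics, pixels), "extrinsics" (4x4, takes a point from world to camera coordinates); the wrist camera has in their place "tool_from_camera" (4x4, takes a point from camera to tool coordinates, whose origin is the TCP and whose axes are the flange's). Camera axes: x right, y down, z forward; pixel columns grow to the right and rows downward; lengths in m; the calibration is good to about 2 mm. A picture is of the moment at which its call begins: read the wrist's pose just before it. get_calibration takes no time and is no camera call.
- r.sign_off(): hands the job in, once; it reports no verdict.
The state is a dict: "clock": time; "qpos": joint angles; "joint_vel": joint speeds; "joint_efforts": joint torques, N m; "position": TCP position; "tcp_rot": TCP orientation; "wrist_force": force on the tool from outside, world axes, zero at the start; "ft_torque": the same for the moment, N m; "gripper_width": finger opening in m.
Only numpy, scipy, OpenCV 4.12 (cv2) and the standard library are available. Lean on these libraries where they do the work, as an engineer would, in place of code of your own. Each camera call takes 0.05 s, during which the arm holds its last target.

TASK

Get the thickest of the three pieces of brass stock ready for sawing a ring off it: take it from the wooden rack, lay it along the groove of the steel V-block with one end touching the block's end stop, and press it firmly down with the fingers (10 N or so, never slammed or crushed) so that it bears on both sides of the groove. Finish while still pressing it there, holding it still for the saw. Leave the other stock, the tin and the hammer where they are.

Things in the scene. Friction and masses are not known exactly. Their poses are not given: they have to be found in the camera images.
- thick_tube: The piece to hold: the thickest of three brass pieces of equal length, a tube 30 mm in outside diameter (bore 22 mm), 120 mm long, about 0.33 kg. Its origin is its middle, on its axis; its x axis runs along the tube (either end may go to the stop). It starts lying in one of the three notches of the rack, its axis 45 mm above the bench.
- vblock: A steel V-block for sawing tube, fixed to the bench. Foot plate 140 x 76 x 10 mm; block 80 mm long (x from -40 to +40 mm), 44 mm wide, top 54 mm above the bench. A 90-degree V groove, 24 mm wide at the top, runs along its x axis, closed by the end stop at the +x end and open at the -x end. A 2 mm saw slot crosses it 12 mm from the stop. Origin: on the bench under the block's middle; z up.
- groove_left: The sloping steel side of the groove on the V-block's +y side; part of the block, same origin and axes as the block. A seated 30 mm tube has its axis 63 mm above the bench, 9 mm above the block's top, and overhangs the open end by 40 mm.
- groove_right: The sloping steel side of the groove on the V-block's -y side; part of the block, same origin and axes as the block.
- stop_face (a point): Point on the face of the end stop (a steel plate 10 mm thick, 44 mm wide, top 72 mm above the bench, face at the V-block's x = +40 mm) where the axis of a seated 30 mm tube meets it, 63 mm above the bench. Axes as the V-block's: x runs along the groove into the stop. The middle of a seated tube that touches the stop lies 60 mm back along -x.
- rack: A wooden stock rack, fixed: two notched boards along its y, each 14 mm thick and 40 mm high, with a 70 mm free gap between them (x from -35 to +35 mm), joined at the ends by 14 mm high strips. Three V notches, 16 mm deep, at y = -62, 0 and +62 mm; the stock lies along x across both boards, its middle near the middle of the gap. Origin: on the bench under the rack's middle; z up.
- slim_tube: Other stock, to be left in its notch: brass tube 20 mm in diameter, 120 mm long. Origin at its middle, x axis along it.
- rod: Other stock, to be left in its notch: solid brass rod 12 mm in diameter, 120 mm long. Origin at its middle, x axis along it.
- tin: A closed round metal tin, 68 mm in diameter, 58 mm high, standing on the bench beyond the work, to be left alone. Origin at the centre of its underside.
- hammer: A hammer 240 mm long lying on the bench beyond the work, to be left alone. Origin at its middle, on the bench; handle towards its -x.
Things that resemble listed ones, but are neither listed nor needed, are in the scene too. What is shaped like the thick_tube but orange or white is not meant.

How it is judged:
On the way, in this order (a step that is already met when the one before it is completed fails the run):
1. the thick tube is lifted out of the rack by the fingers (contact force between the fingers and thick_tube above 1 N and contact force between thick_tube and rack below 0.05 N and distance of thick_tube from where it was at the start of the episode above 0.025 m), for 0.2 s.
2. it lies in the groove, touching both sides of it (contact force between thick_tube and groove_left above 0.2 N and contact force between thick_tube and groove_right above 0.2 N and angle between the x axis of thick_tube and the x axis of vblock, either way round below 0.06 rad), for 0.1 s.
At the end, for the whole second after the job is handed in: Tube still in the V groove: axis within 2 mm and 0.04 rad of its seat, end within 2.5 mm of the stop, fingers pressing so that the block bears over 10 N and each side of the groove over 3 N (beyond the tube's weight) for the last second; other stock, tin and hammer within 20 mm of their starts (contact force between thick_tube and groove_left above 3 N and contact force between thick_tube and groove_right above 3 N and contact force between thick_tube and vblock above 10 N and contact force between the fingers and thick_tube above 2 N and angle between the x axis of thick_tube and the x axis of vblock, either way round below 0.04 rad and x of thick_tube in the frame of stop_face between -0.0625 and -0.058 m and y of thick_tube in the frame of stop_face between -0.002 and 0.002 m and z of thick_tube in the frame of stop_face between -0.002 and 0.002 m and linear speed of thick_tube below 0.01 m/s and distance of each of slim_tube, rod, tin, hammer from where it was at the start of the episode below 0.02 m); the arm keeps its last pose, push and grip.
It fails at once if the tube is slammed or crushed into the V-block (over 60 N on one side of the groove or 100 N on the whole block) (contact force between thick_tube and groove_left above 60 N or contact force between thick_tube and groove_right above 60 N or contact force between thick_tube and vblock above 100 N).
It fails at once if other stock, the tin or the hammer is shifted by more than 30 mm (distance of any of slim_tube, rod, tin, hammer from where it was at the start of the episode above 0.03 m).
It also fails if it takes over 48 s, if anything falls off the work surface, if the arm or the gripper's body presses on something with over 40 N, if the wrist force passes 120 N, or if a joint passes its speed limit or range.

## Working session

There is one attempt and no reset: what is moved stays moved. The work goes in short steps, Python scripts to look and compute and a tool call to move; the robot and the scene stay as the last step left them, time stands still between calls to the robot, and variables do not carry over. Pictures are saved under pics/ and viewed, and the job is handed in when it is done.

Besides the shell and the picture viewer there is one more tool, called after "Emit:" as name(argument=value, ...), one argument or row to a line, values as JSON. servo_tool: Moves the arm, as the interface text tells. Its arguments: {"type":"object","properties":{"motion":{"type":"array","items":{"type":"array","items":{"type":"array","items":{"type":"number"}}}}},"required":["motion"]}

```bash
mkdir -p pics; ls
python3 - <<'E'
from plant import r
import cv2,json
s=r.sense();print(s)
for n in("scene","top","wrist"):
    cv2.imwrite(f"pics/a_{n}.png",r.read_camera(n)); print(n,r.get_calibration(n))
E
```

```text
pics
{'clock': 0.0, 'qpos': array([ 9.48692549e-01,  2.63487592e-01, -4.89374000e-02,  1.25938187e+00,
        4.51503214e-05,  1.41552917e+00]), 'joint_vel': array([ 1.13816304e-03,  8.38145981e-04, -2.70326000e-04,  6.57165478e-04,
        4.37082002e-04, -3.24745857e-05]), 'joint_efforts': array([-6.93212161e-03, -6.37614298e+01,  3.84563863e+01,  1.39433990e-02,
       -4.71959756e-04, -2.98570478e-05]), 'position': array([0.2361166 , 0.46863131, 0.25284323]), 'tcp_rot': array([[-8.92996401e-01,  4.50063369e-01, -6.25579550e-04],
       [ 4.50063758e-01,  8.92996070e-01, -7.94908087e-04],
       [ 2.00881068e-04, -9.91400745e-04, -9.99999488e-01]]), 'wrist_force': array([-0.57537121,  1.10470725, -0.37066782]), 'ft_torque': array([-0.06962552, -0.08689245, -0.04400242]), 'gripper_width': 0.08547604297171706}
scene {'camera_matrix': array([[474.60926944,   0.        , 254.89844088],
       [  0.        , 474.60926944, 186.5669439 ],
       [  0.        ,   0.        ,   1.        ]]), 'extrinsics': array([[-0.65029308,  0.75957079,  0.01308155,  0.32351233],
       [ 0.56686336,  
[... 440 characters left out ...]
1995612, -0.18339477,  0.51809665],
       [ 0.18333601,  0.00475095, -0.98303883,  0.86661217],
       [ 0.        ,  0.        ,  0.        ,  1.        ]])}
wrist {'camera_matrix': array([[318.85127476,   0.        , 254.87343099],
       [  0.        , 318.85127476, 191.01120043],
       [  0.        ,   0.        ,   1.        ]]), 'tool_from_camera': array([[-9.33162777e-04, -9.64657514e-01, -2.63505237e-01,
         6.60726953e-02],
       [ 9.99999560e-01, -8.75182756e-04, -3.37415474e-04,
         4.45363378e-05],
       [ 9.48751329e-05, -2.63505436e-01,  9.64657906e-01,
        -1.20973396e-01],
       [ 0.00000000e+00,  0.00000000e+00,  0.00000000e+00,
         1.00000000e+00]])}
```

View pics/a_scene.png

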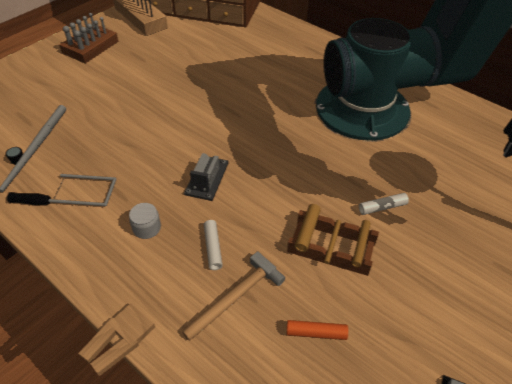

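View pics/a_top.png

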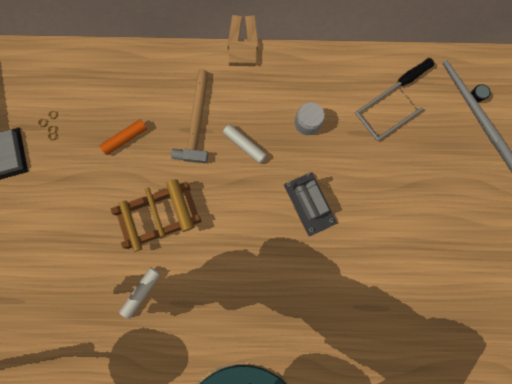

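View pics/a_wrist.png

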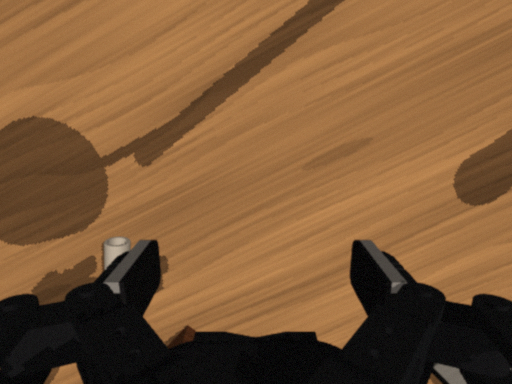

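Candidates in the top view: brass pieces in the rack at (180,204), (155,212) and (130,225). Look-alikes are orange at (124,137), white at (245,143), and white/grey at (140,292). By the description it's the thickest brass piece, at (180,204). I'll check it in a close crop.

Run:
```python
import cv2,numpy as np
t=cv2.imread("pics/a_top.png");s=cv2.imread("pics/a_scene.png")
a=cv2.resize(t[170:260,100:210],None,fx=4.5,fy=4.5,interpolation=cv2.INTER_CUBIC)
b=cv2.resize(t[165:240,275:345],None,fx=4,fy=4,interpolation=cv2.INTER_CUBIC)
cv2.imwrite("pics/c1.png",a);
cv2.imwrite("pics/c2.png",cv2.resize(t[168:240,278:342],None,fx=8,fy=8,interpolation=cv2.INTER_CUBIC))
cv2.imwrite("pics/c3.png",cv2.resize(s[140:280,175:390],None,fx=3.6,fy=3.6,interpolation=cv2.INTER_CUBIC))
```

```text
(no output)
```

View pics/c1.png

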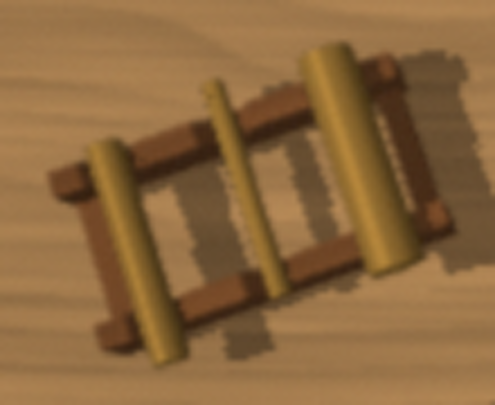

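View pics/c2.png

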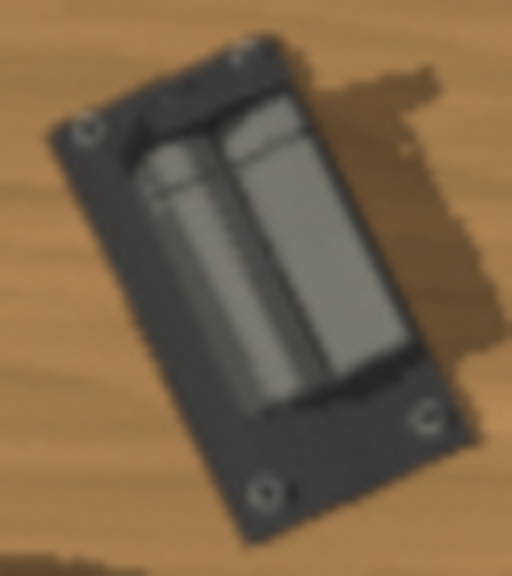

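View pics/c3.png

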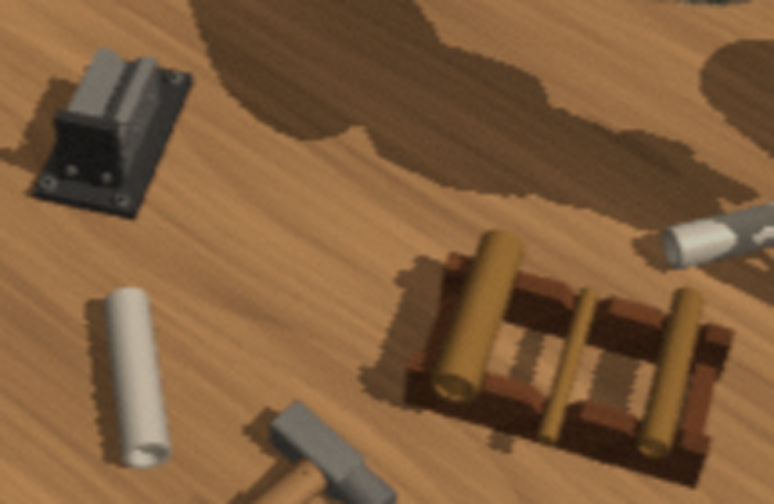

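```bash
cat > h.py <<'E'
import numpy as np,cv2
from plant import r
def ray(cam,px,s=None):
    c=r.get_calibration(cam);K=c["camera_matrix"]
    d=np.linalg.inv(K)@np.array([px[0],px[1],1.])
    if cam=="wrist":
        T=c["tool_from_camera"];R=s["tcp_rot"]@T[:3,:3];o=s["position"]+s["tcp_rot"]@T[:3,3];return o,R@d
    E=c["extrinsics"];return -E[:3,:3].T@E[:3,3],E[:3,:3].T@d
def atz(cam,px,z,s=None):
    o,d=ray(cam,px,s);return o+d*(z-o[2])/d[2]
def proj(cam,P,s=None):
    c=r.get_calibration(cam);P=np.atleast_2d(P)
    if cam=="wrist":
        T=c["tool_from_camera"];p=(P-s["position"])@s["tcp_rot"];p=(p-T[:3,3])@T[:3,:3]
    else:
        E=c["extrinsics"];p=P@E[:3,:3].T+E[:3,3]
    q=p@c["camera_matrix"].T;return q[:,:2]/q[:,2:]
E
python3 - <<'E'
from h import *
f=lambda x,y:(278+(x+.5)/8-.5,168+(y+.5)/8-.5)
C=np.array([atz("top",f(*p),.01) for p in [(50,135),(270,38),(478,440),(248,545)]])
print(C,C.mean(0)); 
print([np.linalg.norm(C[i]-C[i-1]) for i in range(4)])
for a,b in((3,0),(2,1)):
    d=C[b]-C[a];print("yaw",np.arctan2(d[1],d[0]))
g=lambda x,y:(100+(x+.5)/4.5-.5,170+(y+.5)/4.5-.5)
a=atz("top",g(327,50),.05);b=atz("top",g(396,263),.05);d=a-b
print("tube",a,b,(a+b)/2,np.arctan2(d[1],d[0]),np.linalg.norm(d))
E
```

```text
[[ 0.55754182 -0.08854644  0.01      ]
 [ 0.58931135 -0.15582373  0.01      ]
 [ 0.46679173 -0.21676511  0.01      ]
 [ 0.43401307 -0.14773331  0.01      ]] [ 0.51191449 -0.15221714  0.01      ]
[np.float64(0.13697604553699058), np.float64(0.07440118436383791), np.float64(0.13683898965516114), np.float64(0.07641877906329865)]
yaw 0.44681620262043004
yaw 0.46156625653968114
tube [0.55230486 0.17579601 0.05      ] [0.44223542 0.13468091 0.05      ] [0.49727014 0.15523846 0.05      ] 0.35748813756531866 0.11749780604300605
```

```bash
cat >> h.py <<'E'
def plan(target,yaw,n,s=None):
    """yaw = world angle of tool y; print per-row tool shifts (mm) for straight path, turning in equal parts"""
    s=s or r.sense();R=s["tcp_rot"];p=s["position"]
    y0=np.arctan2(R[1,1],R[0,1]);dy=(yaw-y0+np.pi)%(2*np.pi)-np.pi
    d=(np.array(target)-p)/n*1000
    print("from",p.round(4),"yaw0",round(y0,4),"dturn_toolz total",round(-dy,4),"per",round(-dy/n,4),"zaxis",R[:,2].round(4))
    for i in range(n):
        a=y0+dy*(i+.5)/n;ty=np.array([np.cos(a),np.sin(a),0]);tz=np.array([0,0,-1]);tx=np.cross(ty,tz)
        print((np.array([tx,ty,tz])@d).round(1))
E
python3 -c "
from h import *
plan([.506,.158,.2],1.928,10)"
```

```text
from [0.2362 0.4687 0.2529] yaw0 1.104 dturn_toolz total -0.824 per -0.0824 zaxis [-5.e-04 -7.e-04 -1.e+00]
[-37.4 -17.2   5.3]
[-35.9 -20.2   5.3]
[-34.1 -23.1   5.3]
[-32.1 -25.8   5.3]
[-29.8 -28.3   5.3]
[-27.4 -30.7   5.3]
[-24.8 -32.8   5.3]
[-22.  -34.8   5.3]
[-19.1 -36.5   5.3]
[-16.  -37.9   5.3]
```

Emit:
servo_tool(
  motion=[
    [[0, 0, -0.0824, -37, -17, 5, 0], [0, 0, -0.0824, -36, -20, 5, 0], [0, 0, -0.0824, -34, -23, 5, 0], [0, 0, -0.0824, -32, -26, 5, 0], [0, 0, -0.0824, -30, -28, 5, 0], [0, 0, -0.0824, -27, -31, 5, 0], [0, 0, -0.0824, -25, -33, 5, 0], [0, 0, -0.0824, -22, -35, 5, 0], [0, 0, -0.0824, -19, -37, 5, 0], [0, 0, -0.0824, -16, -38, 5, 0], [0, 0, 0, 0, 0, 0, 0], [0, 0, 0, 0, 0, 0, 0]],
  ],
)

```text
clock: 1.65
position: [0.4925, 0.1469, 0.2032]
tcp_rot: [[-0.937, -0.349, -0.001], [-0.349, 0.937, 0.0], [0.001, 0.0, -1.0]]
wrist_force: [-0.5, -0.1, -0.9]
gripper_width: 0.0854
```

```bash
python3 -c "
from h import *
s=r.sense();print(s['clock'],s['position'],s['qpos'].round(3))
i=r.read_camera('wrist');cv2.imwrite('pics/w1.png',i)
import pickle;pickle.dump(s,open('s1.pkl','wb'))
plan([.506,.158,.2],1.928,1,s)"
```

```text
1.65 [0.49253508 0.14686838 0.20315281] [ 0.131  0.266 -0.183  1.123  0.    -0.225]
from [0.4925 0.1469 0.2032] yaw0 1.927 dturn_toolz total -0.001 per -0.001 zaxis [-6.e-04  1.e-04 -1.e+00]
[-16.5   5.7   3.2]
```

View pics/w1.png

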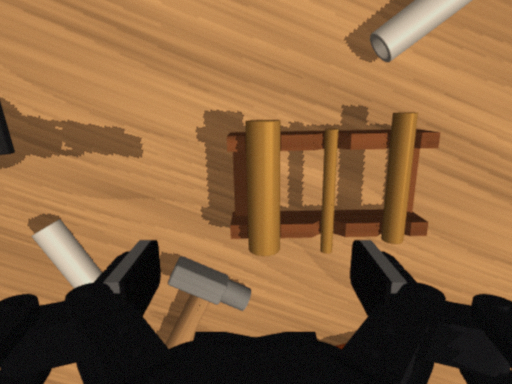

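The wrist view shows the thick tube at (263,187), with ends near v=120 and v=255. The rod is at (329,190) and the slim tube at (400,178). Next I'll fit the tube's silhouette.

```bash
cat > fit.py <<'E'
from h import *
import pickle
from scipy.optimize import least_squares
s=pickle.load(open('s1.pkl','rb'));im=cv2.imread('pics/w1.png')
hsv=cv2.cvtColor(im,cv2.COLOR_BGR2HSV)
for v in (125,160,180,200,225,250): print(v,[tuple(int(c) for c in hsv[v,u]) for u in (238,243,248,256,264,272,278,284,290)])
def edges(v):
    row=im[v].astype(float).sum(1)
    g=np.abs(np.gradient(cv2.GaussianBlur(im[v:v+1].astype(np.float32),(5,1),0)[0],axis=0)).sum(1)
    return g
for v in (135,160,175,190,205,220,240): 
    g=edges(v); print(v,240+np.argsort(-g[240:256])[:2],272+np.argsort(-g[272:290])[:2])
E
python3 fit.py
python3 -c "
import cv2
i=cv2.imread('pics/w1.png');cv2.imwrite('pics/w1c.png',cv2.resize(i[110:265,215:345],None,fx=3.8,fy=3.8,interpolation=cv2.INTER_NEAREST))"
```

```text
125 [(14, 147, 113), (14, 140, 146), (15, 175, 86), (17, 180, 140), (17, 174, 180), (17, 172, 199), (17, 175, 157), (15, 140, 197), (15, 150, 139)]
160 [(10, 172, 77), (11, 173, 75), (16, 188, 80), (17, 178, 139), (17, 175, 176), (17, 177, 193), (17, 177, 156), (15, 143, 193), (14, 143, 125)]
180 [(10, 172, 74), (12, 189, 73), (17, 174, 82), (17, 177, 138), (17, 178, 173), (17, 175, 192), (16, 178, 155), (15, 142, 183), (14, 150, 112)]
200 [(12, 178, 76), (12, 176, 77), (16, 184, 75), (16, 181, 134), (17, 180, 173), (17, 175, 185), (16, 184, 151), (15, 146, 170), (14, 137, 108)]
225 [(10, 170, 99), (10, 182, 66), (15, 203, 68), (16, 179, 134), (17, 174, 171), (17, 179, 182), (17, 175, 150), (11, 180, 132), (11, 178, 133)]
250 [(15, 145, 180), (16, 141, 177), (15, 145, 160), (16, 178, 129), (17, 176, 172), (17, 176, 181), (17, 175, 153), (15, 147, 182), (15, 144, 184)]
135 [246 247] [279 280]
160 [254 249] [288 289]
175 [251 252] [288 289]
190 [253 252] [287 286]
205 [252 251] [289 288]
220 [252 253] [279 280]
240 [248 247] [280 279]
```

View pics/w1c.png

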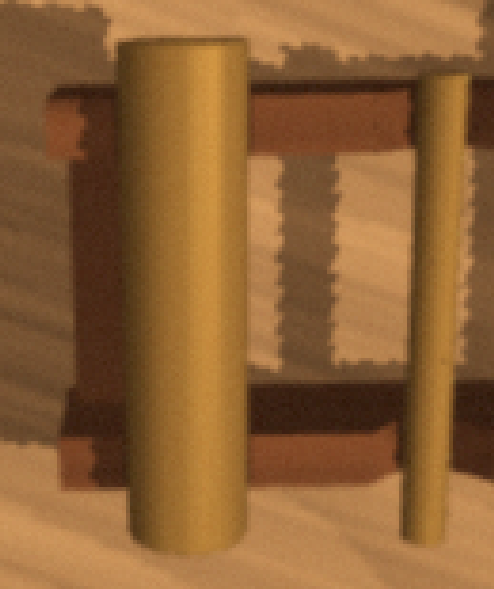

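```bash
cat > fit2.py <<'E'
from h import *
from scipy.optimize import least_squares
def hull(cam,p,s,z,L=.12,rr=.015):
    x,y,a=p[:3];d=np.array([np.cos(a),np.sin(a),0]);n=np.array([-d[1],d[0],0]);k=np.array([0,0,1.])
    t=np.linspace(0,2*np.pi,200)[:,None]
    P=np.vstack([np.array([x,y,z])+e*L/2*d+rr*(np.cos(t)*n+np.sin(t)*k) for e in(-1,1)])
    return cv2.convexHull(proj(cam,P,s).astype(np.float32))
def fit(cam,pts,p0,s,z):
    f=lambda p:[cv2.pointPolygonTest(hull(cam,p,s,z),(float(u),float(v)),True) for u,v in pts]
    o=least_squares(f,p0,diff_step=1e-3);print(o.x,np.round(o.fun,2));return o.x
E
python3 - <<'E'
from fit2 import *
import pickle
s=pickle.load(open('s1.pkl','rb'))
pts=[(214.5+x/3.8,109.5+y/3.8) for x,y in [(119,55),(122,200),(126,360),(130,520),(247,55),(247,200),(246,360),(246,520),(182,38),(188,554)]]
p=fit("wrist",pts,[.497,.155,.357],s,.045)
g=lambda x,y:(100+(x+.5)/4.5-.5,170+(y+.5)/4.5-.5)
fit("top",[g(*q) for q in [(301,60),(335,160),(370,262),(353,52),(386,150),(420,250),(327,43),(395,275)]],p,None,.045)
d=np.array([np.cos(p[2]),np.sin(p[2])]);
plan([*(p[:2]+.01*d),.06+.05],p[2]+np.pi/2,1)
E
```

```text
[0.49643882 0.15602181 0.37247074] [0.68 0.52 0.53 0.55 0.65 0.52 0.63 0.48 0.42 0.47]
[0.49548545 0.1555868  0.38053149] [ 0.52  0.94  0.86  0.36  0.71  0.99 -0.47 -0.01]
from [0.4924 0.1472 0.2033] yaw0 1.9278 dturn_toolz total -0.0154 per -0.0154 zaxis [-2.e-04  1.e-04 -1.e+00]
[-16.9   6.9  93.3]
```

Emit:
servo_tool(
  motion=[
    [[0, 0, -0.0154, -5.7, 2.3, 31, 110], [0, 0, 0, -5.6, 2.3, 31, 110], [0, 0, 0, -5.6, 2.3, 31, 110], [0, 0, 0, 0, 0, 0, 110], [0, 0, 0, 0, 0, 0, 110]],
  ],
)

```text
clock: 2.33
position: [0.5062, 0.1596, 0.1115]
tcp_rot: [[-0.931, -0.365, 0.001], [-0.365, 0.931, 0.0], [-0.001, -0.0, -1.0]]
wrist_force: [-0.5, -0.0, 1.3]
gripper_width: 0.0486
```

```bash
python3 -c "
from h import *
s=r.sense();print(s['clock'],s['position'],s['gripper_width'],s['wrist_force'])
i=r.read_camera('wrist');cv2.imwrite('pics/w2.png',i)
i=r.read_camera('scene');cv2.imwrite('pics/w2s.png',cv2.resize(i[100:300,200:420],None,fx=3,fy=3))
import pickle;pickle.dump(s,open('s2.pkl','wb'))
p=[.49644,.15602,.37247];d=np.array([np.cos(p[2]),np.sin(p[2])]);
plan([*(p[:2]+.01*d),.06],p[2]+np.pi/2,1,s)"
```

```text
2.325 [0.50623745 0.1596268  0.11148815] 0.04862747661502383 [-0.46833409 -0.03672468  1.25405399]
from [0.5062 0.1596 0.1115] yaw0 1.944 dturn_toolz total 0.0007 per 0.0007 zaxis [ 1.e-03  1.e-04 -1.e+00]
[ 0.4  0.2 51.5]
```

View pics/w2.png

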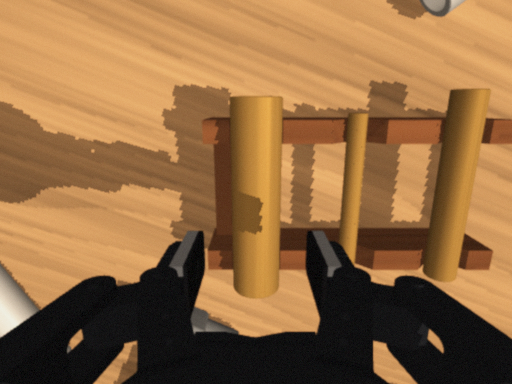

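View pics/w2s.png

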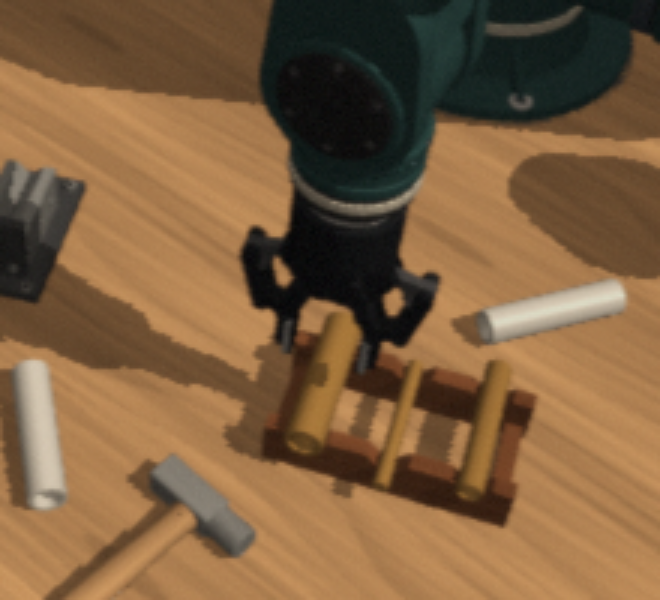

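The fingers straddle the tube symmetrically: inner pads at u≈203 and 308, tube at 232–281. I'll go down and close.

Emit:
servo_tool(
  motion=[
    [[0, 0, 0, 0.2, 0, 20, 110], [0, 0, 0, 0, 0, 20, 110], [0, 0, 0, 0, 0, 11.5, 110], [0, 0, 0, 0, 0, 0, 110], [0, 0, 0, 0, 0, 0, 255], [0, 0, 0, 0, 0, 0, 255], [0, 0, 0, 0, 0, 0, 255], [0, 0, 0, 0, 0, 0, 255]],
  ],
)

```text
clock: 3.42
position: [0.5061, 0.16, 0.0599]
tcp_rot: [[-0.931, -0.365, 0.001], [-0.365, 0.931, 0.002], [-0.002, 0.002, -1.0]]
wrist_force: [-4.7, 6.4, 7.5]
gripper_width: 0.0279
```

```bash
python3 -c "
from h import *
s=r.sense();print(s['clock'],s['position'],s['gripper_width'],s['wrist_force'])
i=r.read_camera('wrist');cv2.imwrite('pics/w3.png',i)
i=r.read_camera('scene');cv2.imwrite('pics/w3s.png',cv2.resize(i[100:300,200:420],None,fx=3,fy=3))
"
```

```text
3.425 [0.50614658 0.16002749 0.05987127] 0.027886923243080813 [-4.71084924  6.38572616  7.48181329]
```

View pics/w3.png

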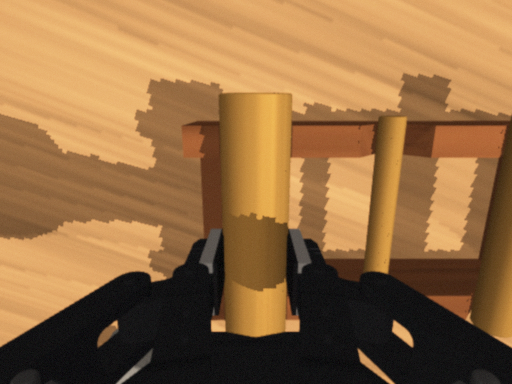

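View pics/w3s.png

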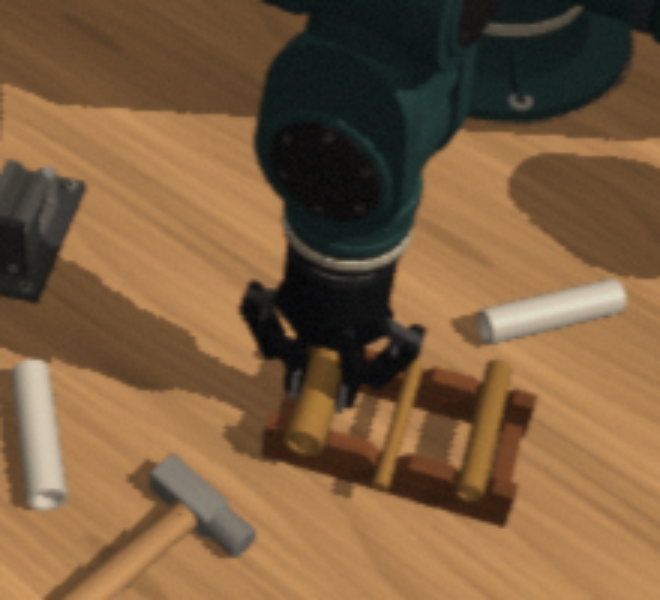

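```bash
python3 -c "
from h import *
import pickle
i=cv2.imread('pics/w3.png');a=cv2.resize(i[215:325,190:320],None,fx=3,fy=3,interpolation=cv2.INTER_NEAREST)
i=cv2.imread('pics/w2.png');b=cv2.resize(i[215:325,140:370],None,fx=3,fy=3,interpolation=cv2.INTER_NEAREST)[:,:400]
cv2.imwrite('pics/z.png',np.hstack([a,b]))
s=pickle.load(open('s2.pkl','rb'))
for w in(.0279,.0486):
  for z in(.008,.012,.016,.02): print(w,z,[proj('wrist',s['position']+s['tcp_rot']@np.array([x,-w/2,z]),s).round(1)[0] for x in(.011,-.011)])
"
```

```text
0.0279 0.008 [array([223.9, 235.3]), array([225.2, 280.3])]
0.0279 0.012 [array([224.8, 231.8]), array([226. , 275.7])]
0.0279 0.016 [array([225.6, 228.4]), array([226.7, 271.4])]
0.0279 0.02 [array([226.3, 225.2]), array([227.4, 267.2])]
0.0486 0.008 [array([200.2, 235.3]), array([202.4, 280.3])]
0.0486 0.012 [array([201.7, 231.8]), array([203.8, 275.7])]
0.0486 0.016 [array([203.1, 228.4]), array([205.1, 271.4])]
0.0486 0.02 [array([204.4, 225.2]), array([206.3, 267.3])]
```

View pics/z.png

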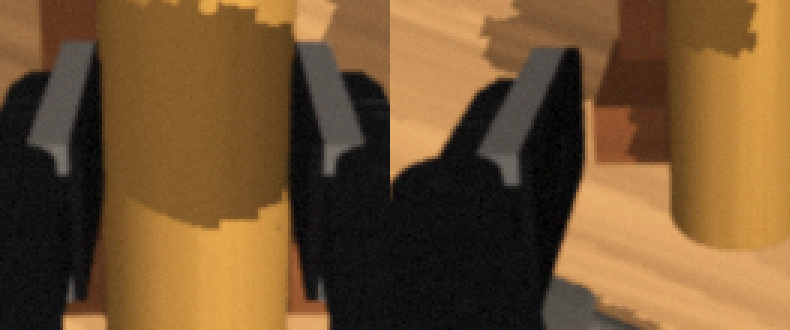

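Seen in the wrist view, the fingertips (v≈229) sit only about at the tube's equator. The 27.9 mm opening and the +7.5 N upward force agree with that. I'll reopen, go 6 mm lower and grip again.

Emit:
servo_tool(
  motion=[
    [[0, 0, 0, 0, 0, 0, 110], [0, 0, 0, 0, 0, 0, 110], [0, 0, 0, 0, 0, 6, 110], [0, 0, 0, 0, 0, 0, 110], [0, 0, 0, 0, 0, 0, 255], [0, 0, 0, 0, 0, 0, 255], [0, 0, 0, 0, 0, 0, 255], [0, 0, 0, 0, 0, 0, 255], [0, 0, 0, 0, 0, 0, 255]],
  ],
)

```text
clock: 4.65
position: [0.5057, 0.1599, 0.053]
tcp_rot: [[-0.931, -0.365, -0.0], [-0.365, 0.931, 0.002], [-0.0, 0.002, -1.0]]
wrist_force: [-3.1, 6.4, 3.7]
gripper_width: 0.0282
```

```bash
python3 -c "
from h import *
s=r.sense();print(s['clock'],s['position'],s['gripper_width'],s['wrist_force'],s['ft_torque'])
i=r.read_camera('wrist');cv2.imwrite('pics/w4.png',i)
"
```

```text
4.65 [0.50568515 0.15986717 0.05300284] 0.028161844905538923 [-3.05187909  6.44326604  3.65913554] [1.2451626  0.71884929 0.02502389]
```

View pics/w4.png

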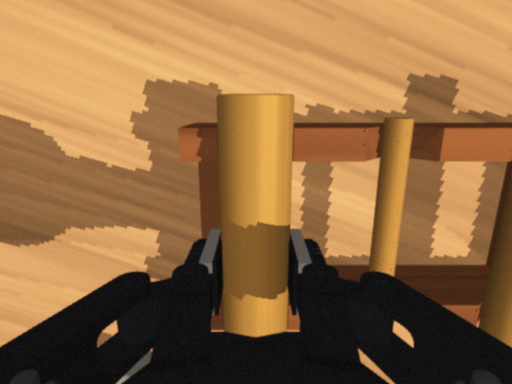

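The opening hardly changed (28.2 mm), so the reading is simply about 2 mm low on a 30 mm tube. The tip's apparent movement with opening matches a linkage that puts the tips about 22 mm ahead here, as the spec says. At this depth they would hit the block, so I'll regrip 6.5 mm higher, with the TCP 14.5 mm above the axis, and then lift.

Emit:
servo_tool(
  motion=[
    [[0, 0, 0, 0, 0, 0, 110], [0, 0, 0, 0, 0, 0, 110], [0, 0, 0, 0, 0, -6.5, 110], [0, 0, 0, 0, 0, 0, 110], [0, 0, 0, 0, 0, 0, 255], [0, 0, 0, 0, 0, 0, 255], [0, 0, 0, 0, 0, 0, 255], [0, 0, 0, 0, 0, 0, 255], [0, 0, 0, 0, 0, 0, 255]],
  ],
)

```text
clock: 5.82
position: [0.5058, 0.1599, 0.0597]
tcp_rot: [[-0.931, -0.364, -0.0], [-0.364, 0.931, 0.002], [-0.001, 0.002, -1.0]]
wrist_force: [-4.2, 6.2, 10.0]
gripper_width: 0.0283
```

Emit:
servo_tool(
  motion=[
    [[0, 0, 0, 0, 0, -10, 255], [0, 0, 0, 0, 0, -25, 255], [0, 0, 0, 0, 0, -25, 255], [0, 0, 0, 0, 0, -20, 255], [0, 0, 0, 0, 0, 0, 255], [0, 0, 0, 0, 0, 0, 255]],
  ],
)

```text
clock: 6.58
position: [0.5056, 0.159, 0.1385]
tcp_rot: [[-0.931, -0.364, -0.001], [-0.364, 0.931, -0.0], [0.001, 0.0, -1.0]]
wrist_force: [0.2, 0.2, -2.9]
gripper_width: 0.0278
```

```bash
python3 -c "
from h import *
s=r.sense();print(s['clock'],s['position'],s['gripper_width'],s['wrist_force'],s['ft_torque'])
i=r.read_camera('wrist');cv2.imwrite('pics/w5.png',i)
i=r.read_camera('scene');cv2.imwrite('pics/w5s.png',cv2.resize(i[150:270,240:400],None,fx=4.5,fy=4.5,interpolation=cv2.INTER_CUBIC))
import pickle;pickle.dump(s,open('s5.pkl','wb'))
"
```

```text
6.575 [0.50563074 0.15898267 0.1385429 ] 0.02778294553944565 [ 0.1616467   0.23803545 -2.87013084] [ 0.04492614 -0.03645167  0.02089263]
```

View pics/w5.png

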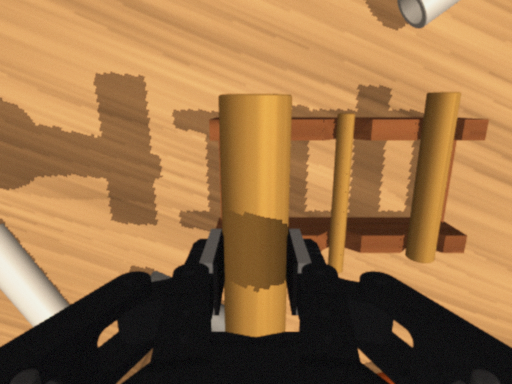

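View pics/w5s.png

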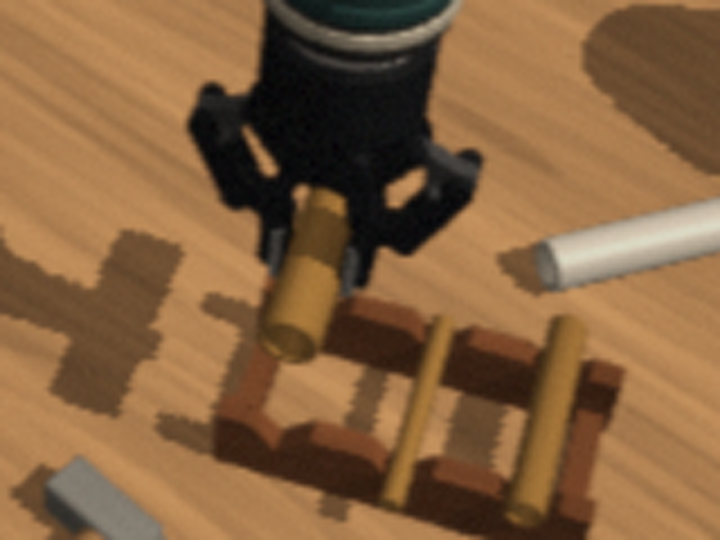

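The tube is out of the rack, hanging level between the pads, with ends near v≈95 and v≈333 in the wrist view. The other stock is unmoved. Next: where the tube sits in the hand, and a tighter V-block fix from the top and scene views.

```bash
python3 - <<'E'
from fit2 import *
import pickle
s=pickle.load(open('s5.pkl','rb'));im=cv2.imread('pics/w5.png')
z=s['position'][2]-.0145
for v in (105,150,195): print(v,[tuple(int(c) for c in im[v,u]) for u in (216,218,220,222,286,288,290,292,294)])
print([tuple(int(c) for c in im[v,255]) for v in range(91,99)],[(v,tuple(int(c) for c in im[v,255])) for v in range(326,340)])
p=[.4956,.155,.372]
h=hull("wrist",p,s,z)[:,0];print(h.min(0),h.max(0), [ (round(float(a),1),round(float(b),1)) for a,b in h[::12]])
E
python3 -c "
import cv2
i=cv2.imread('pics/w5.png');cv2.imwrite('pics/z5.png',cv2.resize(i[85:205,205:305],None,fx=5,fy=5,interpolation=cv2.INTER_NEAREST))"
```

```text
105 [(104, 166, 223), (72, 122, 172), (31, 69, 101), (29, 70, 102), (60, 138, 195), (59, 132, 185), (57, 125, 176), (79, 133, 186), (94, 149, 205)]
150 [(59, 96, 137), (54, 92, 139), (31, 70, 107), (32, 71, 104), (61, 136, 192), (54, 126, 178), (60, 111, 158), (65, 104, 145), (64, 102, 144)]
195 [(63, 104, 145), (63, 104, 148), (53, 94, 148), (34, 69, 100), (55, 128, 182), (54, 120, 170), (57, 99, 139), (63, 102, 142), (59, 99, 139)]
[(111, 173, 228), (103, 167, 225), (84, 149, 206), (65, 132, 185), (59, 131, 187), (64, 140, 197), (63, 142, 199), (65, 144, 201)] [(326, (64, 145, 201)), (327, (67, 145, 203)), (328, (68, 145, 204)), (329, (67, 146, 204)), (330, (63, 144, 202)), (331, (65, 143, 202)), (332, (66, 146, 204)), (333, (68, 146, 202)), (334, (67, 146, 204)), (335, (67, 144, 202)), (336, (55, 114, 162)), (337, (31, 61, 82)), (338, (18, 21, 26)), (339, (18, 16, 19))]
[218.65643  90.84222] [292.95166 364.2254 ] [(293.0, 92.2), (283.3, 351.0), (276.7, 358.0), (266.6, 362.8), (254.5, 364.2), (242.7, 362.0), (233.1, 356.7), (227.4, 349.3), (218.7, 92.1), (222.5, 91.6), (231.7, 91.2), (245.3, 90.9), (260.8, 90.9), (275.4, 91.0), (286.4, 91.4), (292.2, 91.9)]
```

View pics/z5.png

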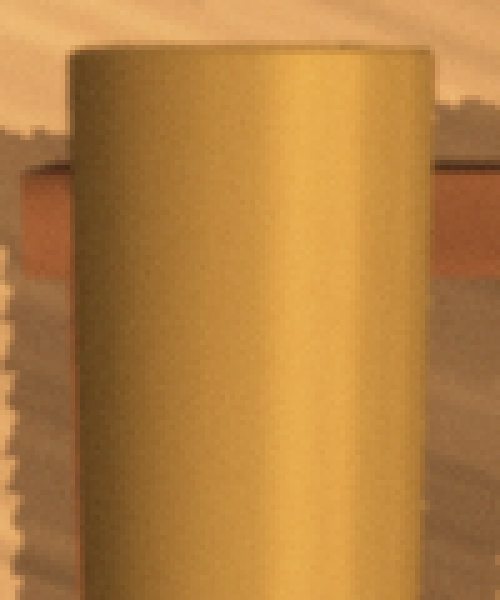

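```bash
python3 -c "
from h import *
plan([.488,-.069,.2],2.025,6)"
```

```text
from [0.5055 0.159  0.1384] yaw0 1.9433 dturn_toolz total -0.0817 per -0.0136 zaxis [-1.6e-03 -3.0e-04 -1.0e+00]
[ 16.8 -34.2 -10.3]
[ 17.2 -34.  -10.3]
[ 17.7 -33.7 -10.3]
[ 18.2 -33.5 -10.3]
[ 18.6 -33.3 -10.3]
[ 19.1 -33.  -10.3]
```

Emit:
servo_tool(
  motion=[
    [[0, 0, -0.0136, 8, -17, -20, 255], [0, 0, -0.0136, 17, -34, -20, 255], [0, 0, -0.0136, 18, -34, -12, 255], [0, 0, -0.0136, 18, -34, -10, 255], [0, 0, -0.0136, 19, -33, 0, 255], [0, 0, -0.0136, 19, -33, 0, 255], [0, 0, 0, 9, -16, 0, 255], [0, 0, 0, 0, 0, 0, 255], [0, 0, 0, 0, 0, 0, 255]],
  ],
)

```text
clock: 7.8
position: [0.4878, -0.0676, 0.201]
tcp_rot: [[-0.898, -0.439, -0.0], [-0.439, 0.898, 0.001], [0.0, 0.001, -1.0]]
wrist_force: [0.2, -0.1, -3.2]
gripper_width: 0.028
```

```bash
python3 -c "
from h import *
s=r.sense();print(s['clock'],s['position'],s['gripper_width'],s['wrist_force'],s['ft_torque'])
i=r.read_camera('wrist');cv2.imwrite('pics/w6.png',i)
cv2.imwrite('pics/w6c.png',cv2.resize(i[60:260,100:300],None,fx=3,fy=3,interpolation=cv2.INTER_CUBIC))
import pickle;pickle.dump(s,open('s6.pkl','wb'))
"
```

```text
7.8 [ 0.48779167 -0.0675947   0.20104955] 0.027955793437299415 [ 0.24761106 -0.0884511  -3.2176735 ] [0.04613875 0.0185221  0.06065788]
```

View pics/w6.png

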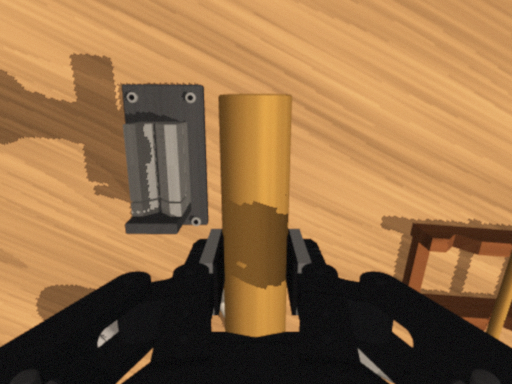

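```bash
python3 -c "
import cv2
i=cv2.imread('pics/w6.png')
cv2.imwrite('pics/w6d.png',cv2.resize(i[75:240,110:220],None,fx=3.6,fy=3.6,interpolation=cv2.INTER_CUBIC))"
```

```text
(no output)
```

View pics/w6d.png

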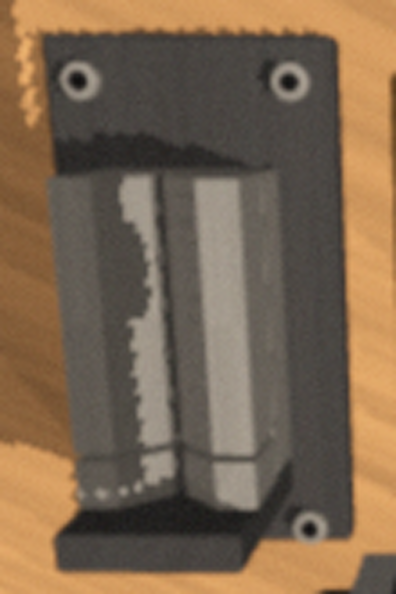

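```bash
cat > vb.py <<'E'
from h import *
import pickle
from scipy.optimize import least_squares
s=pickle.load(open('s6.pkl','rb'))
F=[((45,38),(-70,-38,10)),((335,38),(-70,38,10)),((352,537),(70,38,10)),((48,178),(-40,-22,54)),((95,176),(-40,-12,54)),((193,176),(-40,12,54)),((243,176),(-40,22,54)),((162,174),(-40,0,42)),((57,570),(50,-22,72)),((240,570),(50,22,72)),((260,510),(40,22,54))]
px=np.array([(109.5+(x+.5)/3.6,74.5+(y+.5)/3.6) for (x,y),_ in F]);M=np.array([m for _,m in F])/1000
def W(p):
    c,q=np.cos(p[2]),np.sin(p[2]);R=np.array([[c,-q,0],[q,c,0],[0,0,1]]);return M@R.T+[p[0],p[1],p[3] if len(p)>3 else 0]
for p0 in ([.512,-.152,.454],[.512,-.152,.454,0]):
    o=least_squares(lambda p:(proj("wrist",W(p),s)-px).ravel(),p0,loss='soft_l1');print(o.x,(proj("wrist",W(o.x),s)-px).round(1).tolist())
g=lambda x,y:(278+(x+.5)/8-.5,168+(y+.5)/8-.5)
FT=[((50,135),(70,38,10)),((270,38),(70,-38,10)),((478,440),(-70,-38,10)),((248,545),(-70,38,10)),((412,345),(-40,-22,54))]
px=np.array([g(*a) for a,_ in FT]);M=np.array([m for _,m in FT])/1000
o=least_squares(lambda p:(proj("top",W(p))-px).ravel(),p0[:3]);print("top",o.x,o.fun.round(1))
E
python3 vb.py
```

```text
[ 0.51606961 -0.1508203   0.44384519] [[-0.6, 1.9], [0.5, 2.7], [0.2, 4.4], [0.2, -1.2], [-0.7, -0.6], [1.2, -0.3], [-0.5, -0.1], [-0.3, -0.7], [-0.2, 0.1], [1.2, 0.6], [-0.3, -1.2]]
[ 0.51635333 -0.1510249   0.4442954  -0.00102278] [[-0.5, 2.2], [0.3, 3.0], [0.1, 4.2], [0.3, -1.1], [-0.6, -0.4], [1.2, -0.1], [-0.6, -0.0], [-0.3, -0.5], [-0.1, -0.2], [1.1, 0.3], [-0.3, -1.4]]
top [ 0.5125767  -0.15194378  0.45318409] [-0.6 -0.5 -0.2 -1.1  0.   0.2  0.3  0.4  0.4  0.9]
```

```bash
python3 -c "
from h import *
plan([.4997,-.1585,.1],.448+np.pi/2,1)"
```

```text
from [ 0.4878 -0.0675  0.2011] yaw0 2.0258 dturn_toolz total 0.007 per 0.007 zaxis [-3.e-04  4.e-04 -1.e+00]
[ 29.  -87.1 101.1]
```

Emit:
servo_tool(
  motion=[
    [[0, 0, 0.007, 7, -22, 0, 255], [0, 0, 0, 11, -33, 20, 255], [0, 0, 0, 11, -32, 25, 255], [0, 0, 0, 0, 0, 25, 255], [0, 0, 0, 0, 0, 20, 255], [0, 0, 0, 0, 0, 11, 255], [0, 0, 0, 0, 0, 0, 255], [0, 0, 0, 0, 0, 0, 255]],
  ],
)

```text
clock: 8.85
position: [0.5, -0.1593, 0.101]
tcp_rot: [[-0.901, -0.433, 0.001], [-0.433, 0.901, -0.0], [-0.001, -0.001, -1.0]]
wrist_force: [0.6, -1.2, -3.2]
gripper_width: 0.028
```

```bash
python3 -c "
from h import *
s=r.sense();print(s['clock'],s['position'],s['gripper_width'],s['wrist_force'],s['ft_torque'])
i=r.read_camera('wrist');cv2.imwrite('pics/w7.png',i)
i=r.read_camera('scene');cv2.imwrite('pics/w7s.png',cv2.resize(i[120:230,150:280],None,fx=5,fy=5,interpolation=cv2.INTER_CUBIC))
import pickle;pickle.dump(s,open('s7.pkl','wb'))
plan([.4997,-.1585,.09],.448+np.pi/2,1)
"
```

```text
8.85 [ 0.49995725 -0.15925801  0.10099591] 0.02800711338336067 [ 0.56275233 -1.24827956 -3.19630294] [ 0.0024217  -0.04008279  0.06621745]
from [ 0.4999 -0.1594  0.101 ] yaw0 2.0182 dturn_toolz total -0.0006 per -0.0006 zaxis [ 1.1e-03 -5.0e-04 -1.0e+00]
[-0.2  0.9 11. ]
```

View pics/w7.png

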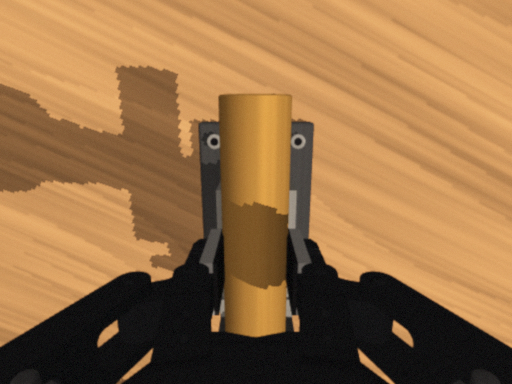

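View pics/w7s.png

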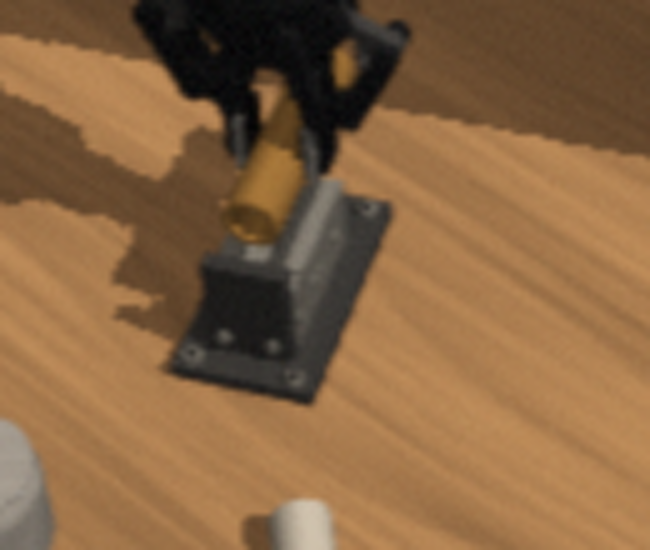

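Well aligned: the foot plate's edges at u=200 and 313 centre on the tube to about 1 px. I'll shift +0.9 mm and lower to just above the seat.

Emit:
servo_tool(
  motion=[
    [[0, 0, 0, 0, 0.9, 8, 255], [0, 0, 0, 0, 0, 8, 255], [0, 0, 0, 0, 0, 4, 255], [0, 0, 0, 0, 0, 0, 255], [0, 0, 0, 0, 0, 0, 255]],
  ],
)

```text
clock: 9.57
position: [0.4992, -0.1586, 0.0804]
tcp_rot: [[-0.902, -0.432, 0.0], [-0.432, 0.902, -0.0], [-0.0, -0.0, -1.0]]
wrist_force: [-1.4, -0.1, -3.4]
gripper_width: 0.0279
```

```bash
python3 -c "
from h import *
s=r.sense();print(s['clock'],s['position'],s['gripper_width'],s['wrist_force'],s['ft_torque'])
c=np.array([.9017,.4323,0]);n=np.array([-.4323,.9017,0]);print('fx',s['wrist_force']@c,'fy',s['wrist_force']@n)"
```

```text
9.575 [ 0.49919638 -0.15861987  0.08037112] 0.027856891764297058 [-1.43172561 -0.1195605  -3.3606775 ] [ 0.01408928 -0.03903441 -0.06399972]
fx -1.3426729920457732 fy 0.5111272760053884
```

Expected seat is at TCP z≈0.0777. I'll lower in small steps and watch the force.

Emit:
servo_tool(
  motion=[
    [[0, 0, 0, 0, 0, 0.8, 255], [0, 0, 0, 0, 0, 0.8, 255], [0, 0, 0, 0, 0, 0.5, 255], [0, 0, 0, 0, 0, 0, 255]],
  ],
)

```text
clock: 10.07
position: [0.4992, -0.1587, 0.0783]
tcp_rot: [[-0.902, -0.432, 0.0], [-0.432, 0.902, -0.0], [-0.0, -0.0, -1.0]]
wrist_force: [-0.2, -0.0, -2.3]
gripper_width: 0.0278
```

Emit:
servo_tool(
  motion=[
    [[0, 0, 0, 0, 0, 0.4, 255], [0, 0, 0, 0, 0, 0, 255], [0, 0, 0, 0, 0, 0, 255]],
  ],
)

```text
clock: 10.45
position: [0.4993, -0.1588, 0.078]
tcp_rot: [[-0.902, -0.432, 0.0], [-0.432, 0.902, -0.0], [-0.0, -0.001, -1.0]]
wrist_force: [0.1, -1.7, 1.6]
gripper_width: 0.0274
```

Emit:
servo_tool(
  motion=[
    [[0, 0, 0, -0.8, -0.2, 0, 255], [0, 0, 0, -0.8, 0, 0, 255], [0, 0, 0, -0.8, 0, 0, 255], [0, 0, 0, -0.6, 0, 0, 255], [0, 0, 0, 0, 0, 0, 255]],
  ],
)

```text
clock: 11.08
position: [0.5014, -0.1579, 0.0778]
tcp_rot: [[-0.902, -0.432, -0.001], [-0.432, 0.902, -0.001], [0.002, -0.001, -1.0]]
wrist_force: [-5.4, -6.7, 3.6]
gripper_width: 0.0278
```

Emit:
servo_tool(
  motion=[
    [[0, 0, 0, -0.5, 0, 0, 255], [0, 0, 0, -0.5, 0, 0, 255], [0, 0, 0, 0, 0, 0, 255]],
  ],
)

```text
clock: 11.45
position: [0.5023, -0.1575, 0.0778]
tcp_rot: [[-0.902, -0.432, -0.001], [-0.432, 0.902, -0.001], [0.002, -0.001, -1.0]]
wrist_force: [-5.2, -6.8, 5.0]
gripper_width: 0.0279
```

```bash
cat > st.py <<'E'
from h import *
s=r.sense();c=np.array([.9017,.4323,0]);n=np.array([-.4323,.9017,0]);F=s['wrist_force']
print(s['clock'],s['position'].round(5),'blk xy',(s['position']-[.515,-.1512,0])@c,(s['position']-[.515,-.1512,0])@n,'F block',(F@c).round(2),(F@n).round(2),F[2].round(2),s['ft_torque'].round(2),s['gripper_width'])
E
python3 st.py
```

```text
11.45 [ 0.50225 -0.15748  0.07783] blk xy -0.014210050080923315 -0.0001521994255059177 F block -7.63 -3.91 4.96 [-1.33  1.04  0.11] 0.027858147135426194
```

Emit:
servo_tool(
  motion=[
    [[0, 0, 0, 0, -0.2, -1, 255], [0, 0, 0, -0.6, 0, 0, 255], [0, 0, 0, -0.6, 0, 0, 255], [0, 0, 0, 0, 0, 0, 255]],
  ],
)

```text
clock: 11.95
position: [0.504, -0.1565, 0.0786]
tcp_rot: [[-0.902, -0.433, -0.0], [-0.433, 0.902, 0.0], [0.0, 0.0, -1.0]]
wrist_force: [-0.3, 0.8, -2.4]
gripper_width: 0.028
```

```bash
python3 st.py; python3 -c "
from h import *
i=r.read_camera('scene');cv2.imwrite('pics/w8s.png',cv2.resize(i[120:230,150:280],None,fx=5,fy=5,interpolation=cv2.INTER_CUBIC))"
```

```text
11.95 [ 0.50396 -0.15649  0.07864] blk xy -0.012241130161367068 -2.277920207646063e-06 F block 0.04 0.86 -2.4 [ 0.04  0.01 -0.02] 0.027978258298087113
```

View pics/w8s.png

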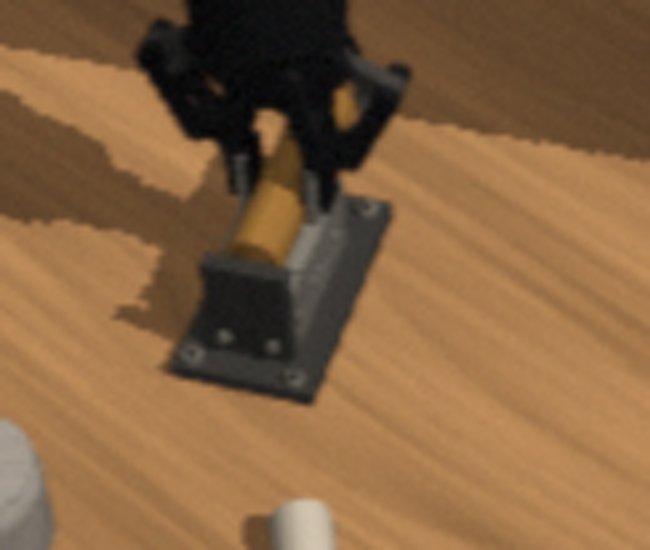

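It was friction: lifted free by 1 mm, no load along the groove and no stop contact yet. I'll feel for the stop.

Emit:
servo_tool(
  motion=[
    [[0, 0, 0, -0.5, 0, 0, 255], [0, 0, 0, -0.5, 0, 0, 255], [0, 0, 0, 0, 0, 0, 255], [0, 0, 0, 0, 0, 0, 255]],
  ],
)

```text
clock: 12.5
position: [0.5048, -0.1562, 0.0788]
tcp_rot: [[-0.902, -0.432, -0.0], [-0.432, 0.902, -0.0], [0.0, -0.0, -1.0]]
wrist_force: [0.9, 0.3, -3.8]
gripper_width: 0.0277
```

```bash
python3 st.py
```

```text
12.5 [ 0.50484 -0.15624  0.07878] blk xy -0.011339552509876403 -0.00014784671722168824 F block 0.95 -0.14 -3.82 [-0.03 -0.03 -0.01] 0.027743951153464803
```

Emit:
servo_tool(
  motion=[
    [[0, 0, 0, -0.5, 0, 0, 255], [0, 0, 0, -0.5, 0, 0, 255], [0, 0, 0, 0, 0, 0, 255], [0, 0, 0, 0, 0, 0, 255]],
  ],
)

```text
clock: 13.0
position: [0.5057, -0.1558, 0.0788]
tcp_rot: [[-0.902, -0.432, -0.0], [-0.432, 0.902, 0.0], [0.0, 0.0, -1.0]]
wrist_force: [-1.0, -0.4, -3.0]
gripper_width: 0.0276
```

```bash
python3 st.py
```

```text
13.0 [ 0.50572 -0.15578  0.07876] blk xy -0.010349049236111975 -0.00011836807362600497 F block -1.13 0.04 -2.98 [ 0.08 -0.02  0.04] 0.027557468640766903
```

Emit:
servo_tool(
  motion=[
    [[0, 0, 0, -0.5, 0, 0, 255], [0, 0, 0, 0, 0, 0, 255], [0, 0, 0, 0, 0, 0, 255]],
  ],
)

```text
clock: 13.38
position: [0.5062, -0.1556, 0.0788]
tcp_rot: [[-0.902, -0.432, -0.0], [-0.432, 0.902, -0.0], [0.0, -0.0, -1.0]]
wrist_force: [0.1, -0.0, -3.4]
gripper_width: 0.0276
```

```bash
python3 st.py
```

```text
13.375 [ 0.5062  -0.15561  0.07878] blk xy -0.0098442948205947 -0.0001668257094484352 F block 0.05 -0.05 -3.42 [ 0.02  0.01 -0.01] 0.02762686539813479
```

Emit:
servo_tool(
  motion=[
    [[0, 0, 0, -0.5, 0, 0, 255], [0, 0, 0, 0, 0, 0, 255], [0, 0, 0, 0, 0, 0, 255]],
  ],
)

```text
clock: 13.75
position: [0.5067, -0.1554, 0.0788]
tcp_rot: [[-0.902, -0.432, -0.0], [-0.432, 0.902, -0.0], [0.0, -0.0, -1.0]]
wrist_force: [-0.8, -0.2, -3.7]
gripper_width: 0.028
```

```bash
python3 st.py
```

```text
13.75 [ 0.50667 -0.15538  0.07877] blk xy -0.00931888877261986 -0.00016693016824626184 F block -0.83 0.19 -3.73 [ 0.03 -0.02  0.05] 0.027961505099907358
```

Emit:
servo_tool(
  motion=[
    [[0, 0, 0, -0.5, 0, 0, 255], [0, 0, 0, 0, 0, 0, 255], [0, 0, 0, 0, 0, 0, 255]],
  ],
)

```text
clock: 14.12
position: [0.5071, -0.1551, 0.0788]
tcp_rot: [[-0.902, -0.433, -0.0], [-0.433, 0.902, 0.0], [0.0, 0.0, -1.0]]
wrist_force: [-0.1, 0.2, -3.3]
gripper_width: 0.0279
```

```bash
python3 st.py
```

```text
14.125 [ 0.50711 -0.15514  0.07877] blk xy -0.008817333166244338 -0.00014253064409285395 F block 0.03 0.25 -3.28 [ 0.03 -0.1   0.  ] 0.02791953459353281
```

Emit:
servo_tool(
  motion=[
    [[0, 0, 0, -0.5, 0, 0, 255], [0, 0, 0, -0.5, 0, 0, 255], [0, 0, 0, 0, 0, 0, 255], [0, 0, 0, 0, 0, 0, 255]],
  ],
)

```text
clock: 14.62
position: [0.5078, -0.1548, 0.0787]
tcp_rot: [[-0.902, -0.432, -0.0], [-0.432, 0.902, -0.0], [0.0, 0.0, -1.0]]
wrist_force: [-3.5, -1.5, -1.5]
gripper_width: 0.0277
```

```bash
python3 st.py
```

```text
14.625 [ 0.50783 -0.1548   0.07875] blk xy -0.008022874636966106 -0.00014916780005591653 F block -3.81 0.15 -1.54 [-0.35  0.46 -0.02] 0.0277000328232049
```

Emit:
servo_tool(
  motion=[
    [[0, 0, 0, -0.5, 0, 0, 255], [0, 0, 0, -0.3, 0, 0, 255], [0, 0, 0, 0, 0, 0, 255], [0, 0, 0, 0, 0, 0, 255]],
  ],
)

```text
clock: 15.12
position: [0.5079, -0.1547, 0.0787]
tcp_rot: [[-0.902, -0.432, -0.002], [-0.432, 0.902, -0.001], [0.002, -0.0, -1.0]]
wrist_force: [-7.5, -5.4, -0.3]
gripper_width: 0.0277
```

```bash
python3 st.py
```

```text
15.125 [ 0.50787 -0.15472  0.07865] blk xy -0.0079503512691764 -9.731751053784466e-05 F block -9.13 -1.61 -0.29 [-1.02  1.43 -0.08] 0.02767457625657101
```

Stop found: the position holds while force along the groove climbs to −9 N. I'll ease off and press down in small steps.

Emit:
servo_tool(
  motion=[
    [[0, 0, 0, 0.6, 0, 0.5, 255], [0, 0, 0, 0, 0, 0.5, 255], [0, 0, 0, 0, 0, 0, 255], [0, 0, 0, 0, 0, 0, 255]],
  ],
)

```text
clock: 15.62
position: [0.5079, -0.1549, 0.078]
tcp_rot: [[-0.902, -0.432, -0.001], [-0.432, 0.902, -0.001], [0.001, -0.0, -1.0]]
wrist_force: [-5.0, -2.9, 3.0]
gripper_width: 0.0276
```

```bash
python3 st.py
```

```text
15.625 [ 0.50786 -0.15487  0.078  ] blk xy -0.008026037759412524 -0.00021884132351798004 F block -5.78 -0.47 2.98 [-0.53  1.19  0.12] 0.02762069308104641
```

Emit:
servo_tool(
  motion=[
    [[0, 0, 0, 0, 0, 0.5, 255], [0, 0, 0, 0, 0, 0, 255], [0, 0, 0, 0, 0, 0, 255]],
  ],
)

```text
clock: 16.0
position: [0.5079, -0.1549, 0.0778]
tcp_rot: [[-0.902, -0.432, -0.0], [-0.432, 0.902, -0.001], [0.001, -0.001, -1.0]]
wrist_force: [-7.8, -2.6, 9.1]
gripper_width: 0.028
```

```bash
python3 st.py
```

```text
16.0 [ 0.50793 -0.15486  0.07785] blk xy -0.007959245013099444 -0.00024547464020204576 F block -8.17 1.07 9.08 [-0.45  1.55  0.05] 0.028023492276538848
```

Emit:
servo_tool(
  motion=[
    [[0, 0, 0, 0.2, 0, 0.5, 255], [0, 0, 0, 0, 0, 0.4, 255], [0, 0, 0, 0, 0, 0, 255], [0, 0, 0, 0, 0, 0, 255]],
  ],
)

```text
clock: 16.5
position: [0.5079, -0.1549, 0.0777]
tcp_rot: [[-0.902, -0.432, 0.001], [-0.432, 0.902, -0.001], [-0.0, -0.001, -1.0]]
wrist_force: [-10.8, 1.0, 23.8]
gripper_width: 0.0278
```

```bash
python3 st.py
python3 - <<'E'
from h import *
i=r.read_camera('scene');cv2.imwrite('pics/w9s.png',cv2.resize(i[120:230,150:280],None,fx=5,fy=5,interpolation=cv2.INTER_CUBIC))
i=r.read_camera('wrist');cv2.imwrite('pics/w9.png',i)
cv2.imwrite('pics/w9t.png',r.read_camera('top'))
E
python3 st.py
```

```text
16.5 [ 0.50792 -0.1549   0.07774] blk xy -0.007981857714599144 -0.0002806426156411812 F block -9.26 5.58 23.76 [0.1  2.13 0.03] 0.027808509135927313
16.65 [ 0.50794 -0.15489  0.07772] blk xy -0.007964883967608277 -0.00027624320960072633 F block -9.99 4.57 23.72 [0.13 2.1  0.07] 0.02794233032481323
```

View pics/w9s.png

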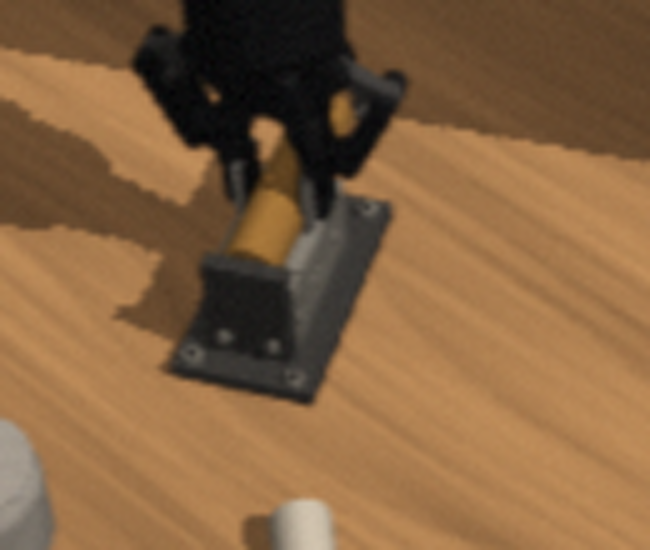

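View pics/w9.png

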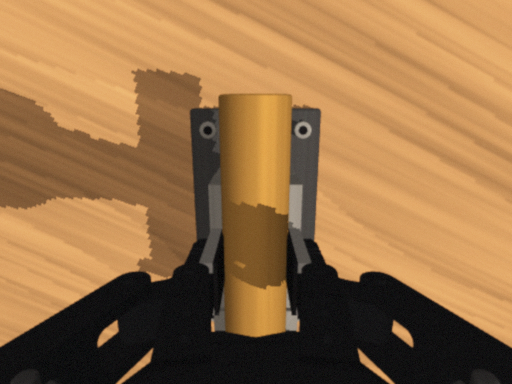

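View pics/w9t.png

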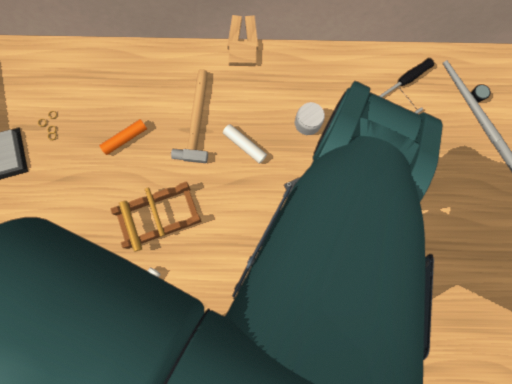

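Pictures: the tube is in the groove with its far end at the stop plate (scene crop, (260,250)). The groove edges show evenly on both sides of it (wrist view, u≈210–220 and 291–302). The slim tube, rod, hammer and tin are at their original pixels. The push is steady at 24 N, so I'm handing in.

```bash
python3 -c "
from plant import r
print(r.sign_off())"; python3 st.py
```

```text
the job is handed in; nothing more can be done
None
the job is handed in; nothing more can be done
```

I took the thickest brass tube out of the rack, lowered it into the V groove and slid it until its end touched the stop. I then pressed it down and handed the job in at about 16.7 s, still gripping and pressing. The hand-in gives no verdict, so I don't know yet whether it passed.

**Last checks, just before handing in:**
- **Press:** the downward push was steady at about 24 N. Adding the tube's weight, I estimate 16–22 N on each groove side, assuming no friction. That is worked out from the wrist force, not measured.
- **Stop:** there was still about 10 N along the groove into the stop.
- **Seat:** the tool stood at z = 0.0777 m, as expected for a seated tube. Its lateral offset was about 0.3 mm by my own estimate of the block's position.
- **Other objects:** the slim tube, rod, tin and hammer looked unmoved in the top view.

**What disagreed or went wrong:**
- **Gripper opening:** it read 28 mm on the 30 mm tube.
- **Fingertip position:** the wrist camera put the fingertips about 6 mm further back than the given geometry. I regripped twice and then used the given geometry, which leaves the tips about 1.7 mm above the block. I did not check that clearance directly.
- **V-block position:** the top and wrist views differed by about 3.6 mm along the groove, so I found the stop by feel instead.
- **Sideways force:** about 5 N of uneven force across the groove remained at the end.

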